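Set the incisal pin in an articulator

ROBOT

A 7-joint arm with a two-finger parallel gripper is mounted at the origin on the work surface. World frame = base frame: x ahead of the robot, y to its left, z up, the work surface at z = 0. Lengths are in m, angles in rad, forces in N, time in s.
With the tool pointing down it reaches from about 0.425 to 0.95 m from the base axis. Payload 4.7 kg.
Tool frame: the origin (TCP) lies between the finger pads; the fingertips stand 25 mm ahead of it and the grasp point (between the pads) lies 6 mm ahead of it; z points along the fingers, y is the line along which they close (so a half turn about z gives the same grasp; the last joint's range is limited). The gripper opens to 85 mm and grips with 20 to 120 N. Pads are 22 mm wide; open, the fingers measure 114 mm over their backs; the gripper's body (76 mm by 85 mm) begins 54 mm behind the grasp point. The pads swing forward as they close: fully open they stand 13 mm farther back than shut.
Start: joints at [1.303, 0.469, -0.049, 1.532, 0.024, 1.141, -0.082], TCP at [0.16, -0.656, 0.22] pointing down, gripper open.
Joint ranges: [-2.59, 2.59], [-0.33, 1.99], [-1.39, 1.29], [0.1, 2.45], [-1.04, 4.18], [0.21, 1.99], [-2.66, 2.66]. Speed limits (rad/s): [2.57, 2.57, 3.14, 3.14, 3.14, 3.14, 3.14].

INTERFACE

Orientations are given as a 3x3 rotation matrix whose columns are the frame's x, y, z axes.
In Python, from rig import * gives the robot as it stands. Calls block until the motion is done:
- movep(position, orientation): joint-space move of the TCP to a pose.
- move_l(position, attitude=None, feed=0.15, until_force=None): straight line of the TCP; attitude=None keeps the orientation; feed is the mean speed in m/s. With until_force (N) it stops when the force on the tool has changed by that much, and returns True; else False.
- move_joints(angles): joint-space move.
- command_gripper(opening, newtons=None): finger opening in m; newtons is the grip in N (None keeps the last); returns when the fingers have stopped.
- sleep(seconds).
- inverse_kinematics(position, orientation): joint angles nearest the present ones, or None.
- sense(): the state.
- camera(name): name is "scene" or "top" or "wrist"; returns (picture, depth): 480x640x3 uint8, red, green, blue; 480x640 float32, m along the optical axis (not along the pixel's ray), 0 where there is no reading.
- camera_params(name): a dict with "K" (3x3 intrinsics, pixels), "position" and "rotation" of the camera in the world; the wrist camera has in their place "tool_from_camera" (4x4, takes a point from camera to tool coordinates, whose origin is the TCP and whose axes are the flange's). Camera axes: x right, y down, z forward; pixel columns grow to the right and rows downward; lengths in m; the calibration is good to about 2 mm. A picture is of the moment at which its call begins: read the wrist's pose just before it. camera_params takes no time and is no camera call.
A pose or a line that the arm cannot do raises Unreachable and nothing moves.
- finish_job(): hands the job in; it is judged then, once.
The state is a dict: "time_s": time; "joint_pos": joint angles; "qd": joint speeds; "joint_efforts": joint torques, N m; "position": TCP position; "tcp_rot": TCP orientation; "wrist_force": force on the tool from outside, world axes, zero at the start; "ft_torque": the same for the moment, N m; "finger_gap": finger opening in m; "gripper_force": force on a finger pad.
Only numpy, scipy, OpenCV 4.12 (cv2) and the standard library are available. Lean on these libraries where they do the work, as an engineer would, in place of code of your own. Each camera call takes 0.05 s, during which the arm holds its last target. There are 200 camera calls.

TASK

On the dental ceramist's bench, close the articulator's raised upper bow fully down onto the casts; then take the steel incisal pin out of the instrument rest and put it foot first, straight down through the hole at the front of the bow, until its foot stands on the small guide table below, and let it go. The bow has some side play, so feel for the hole and do not force the pin; leave the other instruments, jars and the rest of the bench things where they are.

Things in the scene. Friction and masses are not known exactly. Their poses are not given: they have to be found in the camera images.
- articulator: Aluminium dental articulator, fixed: lower frame 160 long (x), 118 wide, with two rear posts (y=+/-52, 120 tall) that carry the hinge. Origin: underside middle, on the bench; x runs from the front (pin side, -x) to the hinge (+x), z up. Teeth casts, 60 across, sit about x=0 on the frame and under the bow. Bow closed: its front boss centre is at x=-65, flat top z=126, underside 112.
- hinge (a point): Middle of the bow's hinge axis (along y) at x=55, z=112 of the articulator, same axes. The bow is an aluminium T: 84 wide crossbar here, a 30 wide arm, and at the front end a boss 24 (x) by 44 (y), centred 120 from the axis; in the bow's frame the boss's underside is level with the axis, its top 14 above. A knob 20 across stands on the arm, 55 from the axis, to z=135 when closed.
- bow (a joint): Hinge angle of the upper bow, rad: 0 closed on the casts (its stop), positive when its front is raised (starts 0.30 to 0.55). Stiff hinge: it stays where it is left; a push down of about 2 to 5 N on the front boss closes it. Closed, it will not yield downwards.
- guide_table (a point): Centre of the flat top of the guide table, a black disc 34 across, 36 above the bench, at x=-65, y=0 of the articulator, same axes. The pin hole (9.2 across, through the boss's middle) is straight above when the bow is closed, but for side play: the bow stands swung up to 4 degrees either way about its hinge's middle, so the hole is up to 8 mm to either side (y). Not reported; it stays so (7 N at the boss shifts it).
- pin: Incisal pin: steel rod 135 long, 8 diameter, with a small bevel at the foot (7 across at the end, 1.5 high) and a knurled head, 10 diameter, from 113 to 135 from the foot's end. About 60 g, balance point 70 from the foot. Origin: centre of the foot's end; z runs to the head. It starts leaning in one of the rest's three places, foot in the trough, head up and free, 40 degrees off upright.
- rest: Dark instrument rest, fixed: base 100 (x) by 180 (y); origin under its middle, z up. Places at y=-60, 0, 60: each instrument's foot stands at x=35, z=10 against a stop 22 high at its +x side; the shaft leans towards -x on a steel rail (8 diameter, along y at x=-25, z=68), touching it 84 from the foot, between black collars 20 across, 2.5 play per side. End posts at y=+/-87, to z=76.
- spatula: Bystander in the rest: steel spatula, 8 diameter handle, thin shank and flat blade up, 132 long; origin at its foot, z along it.
- brush: Bystander in the rest: wooden-handled brush, 8 diameter, brass ferrule and bristles up, 136 long; origin at its foot, z along it.
- jar_a: Bystander: glass glaze jar with white lid, 38 diameter, 30 tall, beside the articulator; origin under its middle.
- jar_b: Bystander: a like jar on the articulator's other side.
- jar_c: Bystander: a like jar behind the instrument rest.
- drop_bottle: Bystander: amber dropper bottle, 28 diameter, 65 tall, beside the rest; origin under its middle.
- water_pot: Bystander: glass water pot with white lid, 59 diameter, 50 tall; origin under its middle.
- spare_cast: Bystander: spare stone cast of a jaw, 56 by 60, 27 tall; origin under its middle.

How it is judged:
By the outcome, as a careful person would: the job done as asked, in the order asked, and still so for the second after the job is handed in, with the robot touching nothing.
It also fails if it takes over 72 s, if anything falls off the work surface, if the arm or the gripper's body presses on something with over 40 N, if the wrist force passes 120 N, or if a joint passes its speed limit or range.

## Working session

There is one attempt and no reset: what is moved stays moved. The work goes in short steps, each a Python script; the robot and the scene stay as the last script left them, time stands still between calls to the robot, and variables do not carry over. Pictures are saved under pics/ and viewed, at most 13 in all, crops included, and the job is handed in when it is done.

```bash
mkdir -p pics; ls
python3 - <<'E'
from rig import *
import cv2, numpy as np
for n in("scene","top"):
    p,d=camera(n); cv2.imwrite(f"pics/{n}0.png",p[:,:,::-1]); np.savez(f"{n}0.npz",p=p,d=d)
    c=camera_params(n); print(n,c["K"],c["position"],c["rotation"])
print(camera_params("wrist")); print(sense())
E
```

```text
pics
scene [[542.4329467    0.         318.84911322]
 [  0.         542.4329467  250.57361194]
 [  0.           0.           1.        ]] [ 1.29123585 -0.22612652  0.67575115] [[ 0.25038948  0.58995293 -0.76763315]
 [ 0.96802956 -0.16481401  0.18909021]
 [-0.01496238 -0.79043778 -0.61235957]]
top [[519.58070214   0.         328.2309013 ]
 [  0.         519.58070214 240.97839596]
 [  0.           0.           1.        ]] [ 0.44744607 -0.05876224  0.95914147] [[ 0.02048282 -0.98804682  0.1527872 ]
 [-0.99972531 -0.0184998   0.01438947]
 [-0.01139094 -0.15303997 -0.98815435]]
{'K': array([[401.48010363,   0.        , 325.75124376],
       [  0.        , 401.48010363, 234.21046066],
       [  0.        ,   0.        ,   1.        ]]), 'tool_from_camera': array([[-6.05471701e-04, -9.58977010e-01, -2.83483206e-01,
         7.23640650e-02],
       [ 9.99999813e-01, -6.06010334e-04, -8.57955939e-05,
         4.04885820e-04],
       [-8.95177501e-05, -2.83483205e-01,  9.58977197e-01,
        -1.53020760e-01],
       [ 0.00000000e+00,  0.00000000e+00,  0.00000000e+00,
         1.00000000e+00]])}
{'time_s': 0.1, 'joint_pos': array([ 1.30313367,  0.46937588, -0.04857471,  1.53359617,  0.0241048 ,
        1.14103902, -0.08226158]), 'qd': array([ 0.00104754, -0.00115632, -0.00048313, -0.004453  , -0.00091387,
       -0.0016793 ,  0.00131108]), 'joint_efforts': array([ 5.37906453e-04, -5.11515892e+01, -4.70118038e-02, -2.38392377e+01,
        1.08373145e-02,  4.32300236e-03, -3.50656455e-05]), 'position': array([ 0.15950144, -0.65529999,  0.21924697]), 'tcp_rot': array([[ 9.71619066e-01,  2.36550482e-01, -5.10732626e-04],
       [ 2.36551020e-01, -9.71617475e-01,  1.76012914e-03],
       [-7.98773476e-05, -1.83098935e-03, -9.99998321e-01]]), 'wrist_force': array([0.4582343 , 0.41752181, 0.236335  ]), 'ft_torque': array([-0.00168664,  0.0309277 , -0.0061591 ]), 'gripper_force': 0.0, 'finger_gap': 0.08540104902472262}
```

View pics/scene0.png

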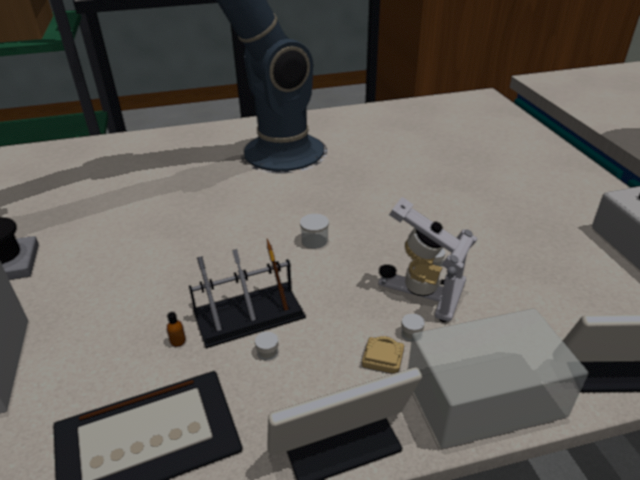

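View pics/top0.png

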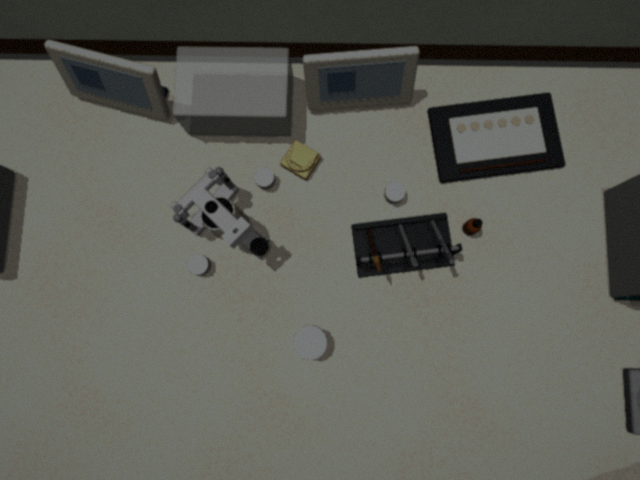

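Scene view: rest with three instruments at (208,295), (243,285) and the brush at (277,275); articulator with raised bow, boss near (402,212), guide table (388,272). Top view: rest base spans about (352,215)–(456,276), guide table disc at (259,246), hinge posts near (182,213) and (222,173). Next I need to see which instrument is the pin, and measure.

```bash
cat > h.py <<'E'
import numpy as np, cv2
from rig import *
def cast(n,uv,z,T=None):
    c=camera_params(n)
    if n=="wrist":
        M=c["tool_from_camera"];R=T[1]@M[:3,:3];p=T[0]+T[1]@M[:3,3]
    else: R=c["rotation"];p=np.array(c["position"])
    r=R@np.linalg.inv(c["K"])@np.array([uv[0],uv[1],1.]); return p+r*(z-p[2])/r[2]
def cloud(n,d,T=None):
    c=camera_params(n);v,u=np.mgrid[:480,:640]
    P=np.stack([u,v,np.ones_like(u)],-1)@np.linalg.inv(c["K"]).T*d[...,None]
    if n=="wrist":
        M=c["tool_from_camera"];R=T[1]@M[:3,:3];p=T[0]+T[1]@M[:3,3]
    else: R=c["rotation"];p=np.array(c["position"])
    return P@R.T+p
E
python3 - <<'E'
from h import *
t=np.load("top0.npz");s=np.load("scene0.npz");p,d=t["p"],t["d"]
W=cloud("top",d); Ws=cloud("scene",s["d"])
print("bench z",np.median(W[300:400,400:600,2]),np.median(Ws[200:240,100:180,2]))
g=cv2.cvtColor(p,cv2.COLOR_RGB2GRAY)
m=((g<50)).astype(np.uint8)
roi=np.zeros_like(m);roi[205:285,345:465]=1
k=np.ones((5,5),np.uint8)
mm=cv2.morphologyEx(m*roi,cv2.MORPH_CLOSE,k)
c=max(cv2.findContours(mm,0,2)[0],key=cv2.contourArea)
b=cv2.minAreaRect(c);print("rest",b);bp=cv2.boxPoints(b)
print([cast("top",q,0.008).round(4) for q in bp])
roi[:]=0;roi[230:262,245:275]=1
cs=max(cv2.findContours(m*roi,0,2)[0],key=cv2.contourArea);e=cv2.minEnclosingCircle(cs);print("disc",e,cv2.contourArea(cs),cast("top",e[0],.036), W[244:248,257:261,2])
# high points of articulator in both
for n,X,(a,b_,c_,d_) in(("top",W,(160,260,165,270)),("scene",Ws,(195,330,375,480))):
    Q=X[a:b_,c_:d_].reshape(-1,3);Q=Q[(Q[:,2]>.1)&(Q[:,2]<.25)];print(n,len(Q),Q.min(0),Q.max(0),Q[Q[:,2].argmax()])
A=cv2.resize(p[200:290,340:480],None,fx=4,fy=4,interpolation=cv2.INTER_CUBIC)
B=cv2.resize(s["p"][235:345,160:310],None,fx=4,fy=4,interpolation=cv2.INTER_CUBIC)
C=np.zeros((800,600,3),np.uint8)
C=np.zeros((600,800,3),np.uint8)
A=cv2.resize(p[200:290,345:475],(390,270),interpolation=2);B=cv2.resize(s["p"][235:345,165:310],(580,440)[:2],interpolation=2)
D=cv2.resize(p[155:265,165:285],(400,366),interpolation=2)
C=np.zeros((600,800,3),np.uint8)
C[:270,:390]=A;C[:366,400:]=D;C[280:600,:400]=cv2.resize(s["p"][235:345,165:303],(400,320),interpolation=2)
cv2.imwrite("pics/crop.png",cv2.convertScaleAbs(C[:,:,::-1],alpha=1.4))
E
```

```text
bench z -0.000702004025165015 0.00016723781628152912
rest ((407.1622314453125, 244.12799072265625), (53.68855285644531, 106.2671127319336), 83.2901611328125)
[array([ 0.6279, -0.0871,  0.008 ]), array([ 0.655 , -0.2833,  0.008 ]), array([ 0.5553, -0.2931,  0.008 ]), array([ 0.5288, -0.0999,  0.008 ])]
disc ((258.5185241699219, 246.0370330810547), 11.240391731262207) 303.0 [0.57863204 0.07982627 0.036     ] [[0.03409872 0.03666437 0.03780822 0.03377341]
 [0.03525767 0.0366703  0.03509672 0.03478664]
 [0.03410319 0.03447809 0.03497221 0.03527858]
 [0.03524342 0.03615175 0.03238624 0.03483859]]
top 2750 [0.55750876 0.07010894 0.10001918] [0.70060885 0.21563599 0.1790613 ] [0.57316484 0.09031264 0.1790613 ]
scene 3033 [0.55940487 0.05876743 0.10005269] [0.81641326 0.21169042 0.17986636] [0.58407916 0.08205797 0.17986636]
```

View pics/crop.png

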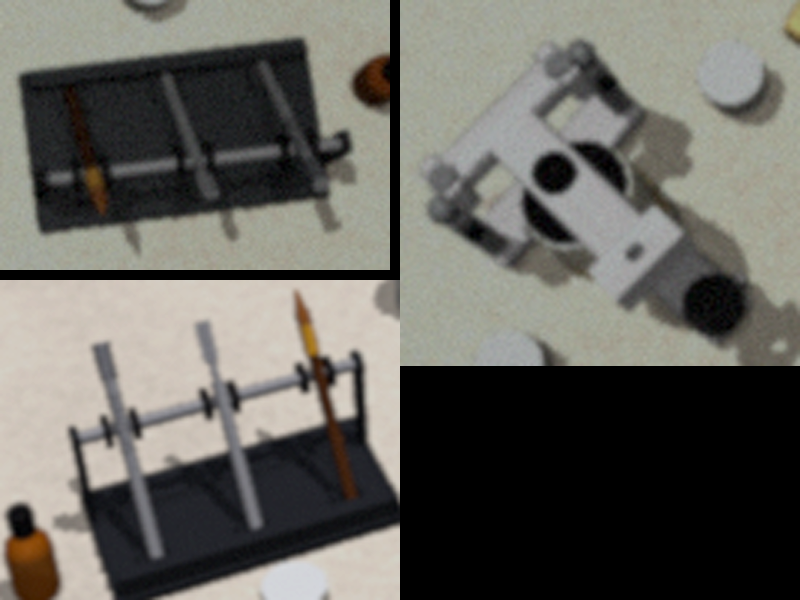

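The crop shows the spatula (thin shank, blade) in the middle, and the right-hand instrument in the top view (left in scene) is the uniform rod with a knurled head: the pin. I'll move in and measure both with the wrist camera.

Run:
```python
from h import *
R0=np.array([[1,0,0],[0,-1,0],[0,0,-1.]])
command_gripper(0.0)
for n,q in(("r1",[.60,-.20,.30]),("a1",[.62,.13,.30])):
    movep(q,R0); s=sense(); p,d=camera("wrist")
    np.savez(n+".npz",p=p,d=d,pos=s["position"],R=s["tcp_rot"]); cv2.imwrite(f"pics/{n}.png",p[:,:,::-1]); print(s["time_s"],s["position"])
```

```text
3.15 [ 0.59954872 -0.20146393  0.29972434]
4.45 [0.62062574 0.12758449 0.29984018]
```

View pics/r1.png

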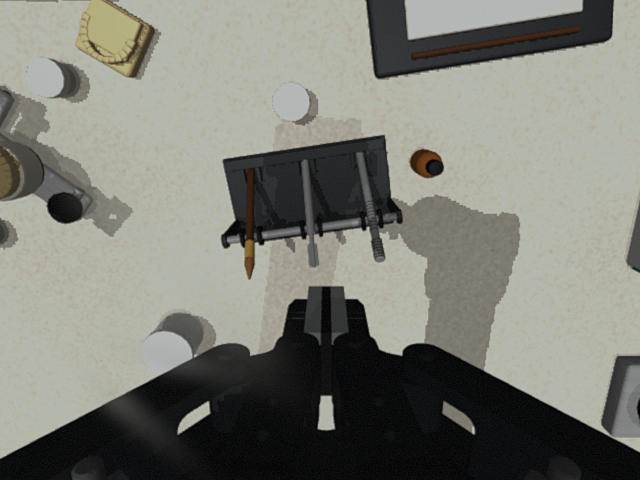

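View pics/a1.png

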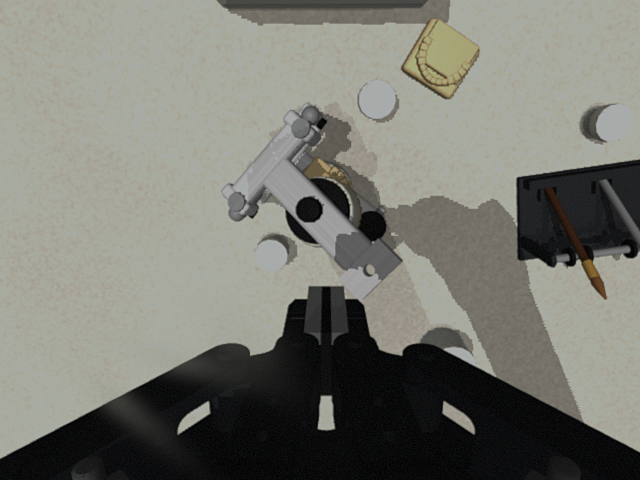

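r1: pin confirmed at the right-hand place, knurled head at (378,255), foot (361,155), rail (228,240)–(398,217). a1: bow raised, hole at (370,270), knob (309,209), hinge ends near (235,203) and (306,120).

Run:
```python
from h import *
r=np.load("r1.npz");T=(r["pos"],r["R"]);W=cloud("wrist",r["d"],T)
print("bench",np.median(W[300:330,480:520,2]))
Q=W[140:270,345:395].reshape(-1,3)
for a in(.05,.085,.09,.095,.1,.105,.11):
    q=Q[(abs(Q[:,2]-a)<.003)];print(a,len(q),q.mean(0).round(4),np.ptp(q[:,1]).round(4) if len(q) else 0)
# rail: z .06-.075 along row
for u in(250,290,340):
    v=int(round(240-(u-228)*23/170)); blk=W[v-8:v+8,u-3:u+4].reshape(-1,3); k=blk[blk[:,2]>.06]; print("rail",u,v,len(k),k.mean(0).round(4) if len(k) else "")
for px in((224,160),(385,137)): print("stop corner",cast("wrist",px,.022,T).round(4))
for px in((228,240),(398,217)): print("post",cast("wrist",px,.07,T).round(4))
print("head end",cast("wrist",(379,260),.113,T),"foot",cast("wrist",(360.5,155),.012,T))
a=np.load("a1.npz");T=(a["pos"],a["R"]);W=cloud("wrist",a["d"],T)
for n,px in(("hole",(370,270)),("knob",(309,209)),("h1",(235,203)),("h2",(306,120)),("disc",(373,226)),("boss",(358,278)),("boss2",(383,258)),("arm",(330,230))):
    u,v=px;print(n,np.median(W[v-2:v+3,u-2:u+3].reshape(-1,3),0).round(4))
t=np.load("top0.npz");c=cloud("top",t["d"])
```

```text
bench -0.0007179852910333406
0.05 53 [ 0.5999 -0.2461  0.0498] 0.0336
0.085 59 [ 0.574  -0.2458  0.085 ] 0.0075
0.09 56 [ 0.5696 -0.2465  0.0902] 0.0076
0.095 53 [ 0.5658 -0.2473  0.0946] 0.0084
0.1 59 [ 0.5617 -0.2476  0.1004] 0.0103
0.105 81 [ 0.5584 -0.2483  0.1049] 0.01
0.11 118 [ 0.5523 -0.2491  0.1102] 0.01
rail 250 237 112 [ 0.561  -0.1293  0.0848]
rail 290 232 58 [ 0.5682 -0.1683  0.0916]
rail 340 225 57 [ 0.5696 -0.2158  0.0721]
stop corner [ 0.6269 -0.0941  0.022 ]
stop corner [ 0.6502 -0.2639  0.022 ]
post [ 0.553  -0.1042  0.07  ]
post [ 0.5761 -0.2727  0.07  ]
head end [ 0.54712559 -0.24962092  0.113     ] foot [ 0.63079354 -0.23958055  0.012     ]
hole [ 0.5134  0.0737 -0.0006]
knob [0.6251 0.1398 0.1549]
h1 [0.6244 0.2017 0.1288]
h2 [0.6898 0.1421 0.1256]
disc [0.5786 0.0762 0.0352]
boss [0.5756 0.1029 0.1716]
boss2 [0.5916 0.0847 0.1723]
arm [0.6083 0.1238 0.1545]
```

Run:
```python
from h import *
R0=np.array([[1,0,0],[0,-1,0],[0,0,-1.]])
P=np.array([.592,.1027])
movep([*P,.235],R0)
hit=move_l([*P,.146],feed=.04,until_force=14); s=sense(); print(hit,s["position"],s["wrist_force"],s["time_s"])
move_l([*P,.23]); movep([.525,.0845,.20],R0); sleep(.3)
s=sense(); p,d=camera("wrist"); np.savez("a2.npz",p=p,d=d,pos=s["position"],R=s["tcp_rot"]); cv2.imwrite("pics/a2.png",p[:,:,::-1])
print(s["time_s"],s["position"],s["wrist_force"])
```

```text
False [0.59212045 0.10269423 0.14613339] [-0.35200793 -1.31811485  2.60779144] 7.275
8.6833 [0.525798   0.08488613 0.20008022] [-0.13369509  0.51090959 -0.57808114]
```

View pics/a2.png

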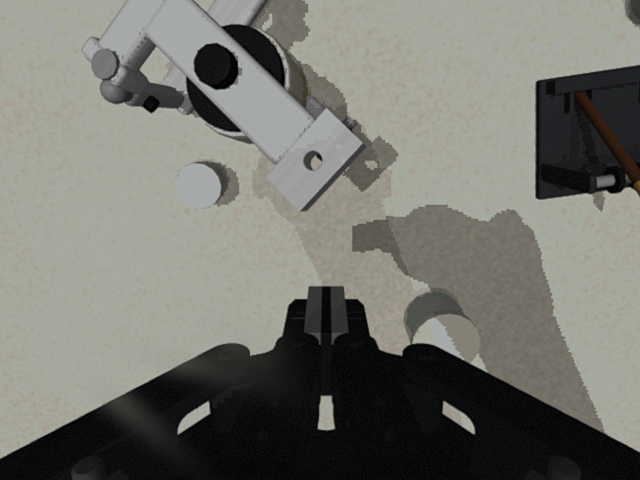

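a2: bow lowered, hole at (313,160), boss spans (268,185)–(362,145). Checking the boss height and the hole.

Run:
```python
from h import *
a=np.load("a2.npz");T=(a["pos"],a["R"]);W=cloud("wrist",a["d"],T)
for n,(u,v) in dict(b1=(295,185),b2=(340,145),arm1=(275,125),arm2=(215,35),knob=(215,66)).items(): print(n,np.median(W[v-3:v+4,u-3:u+4].reshape(-1,3),0).round(4))
g=cv2.cvtColor(a["p"],cv2.COLOR_RGB2GRAY)
pl=W[...,2]; sub=g[148:173,300:327]; print(sub[::2,::2])
```

```text
b1 [0.5663 0.0993 0.1614]
b2 [0.5851 0.078  0.1622]
arm1 [0.5939 0.1091 0.1518]
arm2 [0.6363 0.139  0.136 ]
knob [0.6205 0.1363 0.1504]
[[160 162 160 157 155 157 161 164 163 161 161 162 163 160]
 [161 159 158 157 158 143 125 136 157 163 164 164 160 159]
 [158 160 158 148  94  59  58  56  60 123 166 161 159 158]
 [158 156 153  75  57  58  59  56  49  36 120 161 157 157]
 [157 160 108  59  61  60  56 117  95  16  34 156 159 155]
 [157 159  73  61  61  55 112 157 159  88  14 131 158 154]
 [158 154  65  62  61  60 149 151 153 156 105 109 157 157]
 [161 154  70  62  61  80 153 153 152 152 156 149 157 157]
 [160 164  95  60  60  93 155 158 153 148 147 151 158 161]
 [162 161 143  62  56  64 153 157 152 143 138 157 159 159]
 [161 160 164 128  65  53 124 154 147 131 156 161 155 156]
 [160 162 163 163 155 120 102 135 147 160 160 157 157 159]
 [162 163 158 157 159 161 159 155 157 159 160 158 159 159]]
```

Run:
```python
from h import *
a=np.load("a2.npz");T=(a["pos"],a["R"]);W=cloud("wrist",a["d"],T)
for v in(288,292,300,320,332): print("tip tool-frame",((W[v,315]-T[0])@T[1]).round(4), ((W[v,335]-T[0])@T[1]).round(4))
p,d=camera("top");Wt=cloud("top",d);Q=Wt[160:260,165:270].reshape(-1,3);b=Q[(Q[:,2]>.1)&(Q[:,2]<.25)];print("max z",np.sort(b[:,2])[-20:][::6],b[b[:,2].argsort()[-30:]].mean(0))
p,d=camera("scene");np.savez("s2.npz",p=p,d=d);cv2.imwrite("pics/s2.png",cv2.resize(p[170:340,350:500],(600,680)[:2] and (529,600),interpolation=2)[:,:,::-1])
print(sense()["finger_gap"],sense()["joint_efforts"])
```

```text
tip tool-frame [ 0.0115 -0.0036 -0.0167] [ 0.0112  0.0037 -0.0161]
tip tool-frame [ 0.0113 -0.0036 -0.0198] [ 0.0114  0.0037 -0.02  ]
tip tool-frame [ 0.0112 -0.0034 -0.0262] [ 0.0115  0.0035 -0.0267]
tip tool-frame [ 0.0117 -0.003  -0.0412] [ 0.011   0.0032 -0.04  ]
tip tool-frame [ 0.011  -0.0029 -0.0472] [ 0.0115  0.003  -0.0482]
max z [0.16432971 0.16465997 0.16525218 0.16590416] [0.58189659 0.07813036 0.16474317]
9.377119140425348e-05 [-4.22680780e-03 -3.69665587e+01 -3.01750436e+00 -2.19233787e+01
  1.01407120e-02 -3.10504482e-03 -6.64992217e-05]
```

View pics/s2.png

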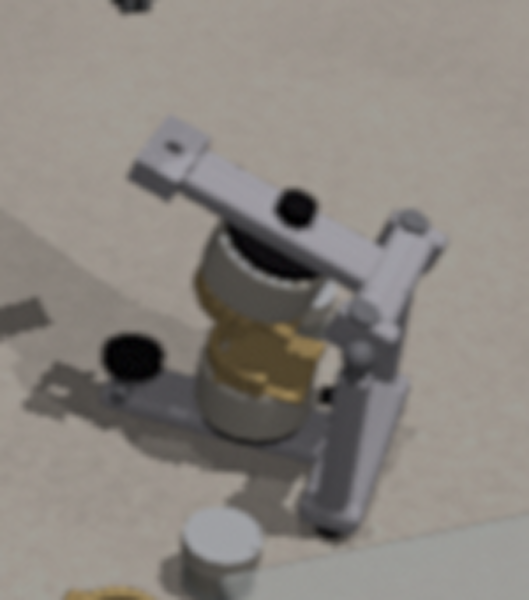

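s2: bow is still raised (boss at (170,155) in the crop, casts apart), so the push ended early. The wrist depth puts the shut fingertips 16 mm *behind* the TCP, not 25 ahead. I'll cross-check that with the scene camera.

Run:
```python
from h import *
s=np.load("s2.npz");W=cloud("scene",s["d"]);st=sense();t=st["position"];print(t)
Q=(W-t)@st["tcp_rot"]
m=(abs(Q[...,0])<.03)&(abs(Q[...,1])<.03)&(W[...,2]>.14)&(s["d"]>0)
q=Q[m];print(len(q));o=q[:,2].argsort()[::-1];print(q[o[:60:6]].round(4))
v,u=np.where(m);i=o[:3];print(u[i],v[i])
```

```text
[0.52538169 0.08471736 0.20001785]
3200
[[ 0.0299 -0.0133  0.0368]
 [ 0.0092 -0.0011 -0.013 ]
 [ 0.0111  0.0052 -0.015 ]
 [ 0.0111  0.0017 -0.0164]
 [ 0.0105  0.0016 -0.018 ]
 [ 0.0121  0.0004 -0.0187]
 [ 0.0112  0.0073 -0.0192]
 [ 0.0126  0.006  -0.0198]
 [ 0.0097 -0.0058 -0.0202]
 [ 0.0099  0.0016 -0.0215]]
[398 397 398] [203 202 202]
```

Both cameras agree: the real fingertips are about 15 mm behind the reported TCP, so the stated 25 mm ahead is wrong by 40 mm. I'll use the measured offset, finish the push, and use the stop contact to check it.

Run:
```python
from h import *
R0=np.array([[1,0,0],[0,-1,0],[0,0,-1.]])
P=np.array([.592,.1027])
movep([*P,.175],R0)
hit=move_l([*P,.100],feed=.04,until_force=14); s=sense(); print(hit,s["position"],s["wrist_force"],s["time_s"])
move_l([*P,.18]); movep([.52,.0845,.165],R0); sleep(.3)
s=sense(); p,d=camera("wrist"); np.savez("a3.npz",p=p,d=d,pos=s["position"],R=s["tcp_rot"]); cv2.imwrite("pics/a3.png",p[:,:,::-1])
print(s["time_s"],s["position"])
T=(s["position"],s["tcp_rot"]);W=cloud("wrist",d,T)
g=cv2.cvtColor(p,cv2.COLOR_RGB2GRAY)
Z=W[...,2];m=(abs(Z-.126)<.006)&(d>0);m[270:]=0
m=m.astype(np.uint8);cs,h=cv2.findContours(m,cv2.RETR_CCOMP,2)
for c,hh in zip(cs,h[0]):
    A=cv2.contourArea(c)
    if A>100: print(A,hh[3],cv2.minEnclosingCircle(c)[0],cv2.boundingRect(c))
```

```text
True [0.59174144 0.10171338 0.10982387] [-3.65725753 -0.68793249 11.00218092] 10.7083
12.0333 [0.52077917 0.08485303 0.16489131]
22797.0 -1 (204.5, 86.0) (33, 0, 344, 213)
294.0 16 (327.0581359863281, 162.73255920410156) (317, 153, 21, 21)
1834.5 16 (216.37301635742188, 61.05555725097656) (192, 36, 49, 52)
```

View pics/a3.png

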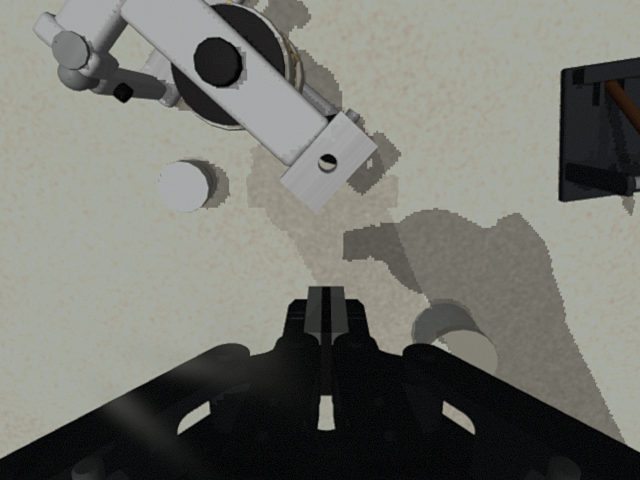

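a3: casts meet, boss level, hole at (327,163). Contact at the stop puts the shut tip offset at −16 mm. Checking the numbers and IK for the pin grasp (tool coaxial with the leaning pin).

```bash
cat >> h.py <<'E'
R0=np.array([[1,0,0],[0,-1,0],[0,0,-1.]])
yw=np.deg2rad(7.8); xr=np.array([np.cos(yw),np.sin(yw),0])
D=-np.sin(np.deg2rad(40))*xr+np.array([0,0,np.cos(np.deg2rad(40))])
H=np.array([.5525,-.2492,.105])   # pin axis at s=124 mm
yt=-np.array([-np.sin(yw),np.cos(yw),0]); RP=np.column_stack([np.cross(yt,-D),yt,-D])
def at(s): return H+(s-.124)*D
E
python3 - <<'E'
from h import *
a=np.load("a3.npz");T=(a["pos"],a["R"]);W=cloud("wrist",a["d"],T)
for n,(u,v) in dict(b1=(305,185),b2=(350,140),front=(318,198),arm1=(290,135),arm2=(175,25)).items(): print(n,np.median(W[v-3:v+4,u-3:u+4].reshape(-1,3),0).round(4))
print("hole",cast("wrist",(327,162.7),.126,T))
for z in(.16,.088): print(inverse_kinematics(at(z),RP))
print(inverse_kinematics([.578,.083,.20],R0))
E
```

```text
b1 [0.5609 0.0946 0.1242]
b2 [0.5822 0.0731 0.1239]
front [0.5544 0.0884 0.1242]
arm1 [0.5845 0.1014 0.1234]
arm2 [0.6311 0.1503 0.1241]
hole [0.57182388 0.08394777 0.126     ]
[ 1.59466154  0.70736077 -1.29735342  2.19518552  1.15492641  0.25753777
 -1.91596883]
[ 1.40456629  0.80215988 -1.15472285  2.15781228  1.64863421  0.26001321
 -2.38568257]
[ 0.14392308  0.37907383 -0.46474444  1.75915378  0.19256665  1.04845356
 -1.95974473]
```

Run:
```python
from h import *
from scipy.spatial.transform import Rotation as Ro
q0=sense()["joint_pos"];print(q0.round(2))
lo=np.array([-2.59,-.33,-1.39,.1,-1.04,.21,-2.66]);hi=np.array([2.59,1.99,1.29,2.45,4.18,1.99,2.66])
for tilt in(0,10,20):
  for phi in range(-180,180,30):
    R=Ro.from_rotvec(np.deg2rad(phi)*D).as_matrix()@RP
    R=Ro.from_rotvec(np.deg2rad(tilt)*yt).as_matrix()@R
    if tilt and phi not in(0,-180):continue
    z=R[:,2]; g=at(.124)
    A=inverse_kinematics(g+.036*z,R);B=inverse_kinematics(g-.05*z,R)
    if A is None or B is None: print(tilt,phi,None);continue
    print(tilt,phi,z.round(2),np.round(A,2),"d",abs(A-q0).max().round(2),abs(A-B).max().round(2),"marg",np.minimum(A-lo,hi-A).min().round(2),np.minimum(B-lo,hi-B).min().round(2))
```

```text
[ 0.15  0.33 -0.48  1.92  0.19  0.93 -1.99]
0 -180 [ 0.64  0.09 -0.77] [ 1.4   0.8  -1.15  2.16  1.65  0.26  0.76] d 2.74 0.59 marg 0.05 0.06
0 -150 [ 0.64  0.09 -0.77] [ 1.4   0.8  -1.15  2.16  1.65  0.26  1.28] d 3.27 0.59 marg 0.05 0.06
0 -120 [ 0.64  0.09 -0.77] [ 1.4   0.8  -1.15  2.16  1.65  0.26  1.8 ] d 3.79 0.59 marg 0.05 0.06
0 -90 None
0 -60 None
0 -30 None
0 0 [ 0.64  0.09 -0.77] [ 1.4   0.8  -1.15  2.16  1.65  0.26 -2.39] d 1.46 0.59 marg 0.05 0.06
0 30 [ 0.64  0.09 -0.77] [ 1.4   0.8  -1.15  2.16  1.65  0.26 -1.86] d 1.46 0.59 marg 0.05 0.06
0 60 [ 0.64  0.09 -0.77] [ 1.4   0.8  -1.15  2.16  1.65  0.26 -1.34] d 1.46 0.63 marg 0.05 0.04
0 90 [ 0.64  0.09 -0.77] [ 1.4   0.8  -1.15  2.16  1.65  0.26 -0.81] d 1.46 0.59 marg 0.05 0.06
0 120 [ 0.64  0.09 -0.77] [ 1.4   0.8  -1.15  2.16  1.65  0.26 -0.29] d 1.7 0.59 marg 0.05 0.06
0 150 [ 0.64  0.09 -0.77] [ 1.4   0.8  -1.15  2.16  1.65  0.26  0.23] d 2.22 0.59 marg 0.05 0.06
10 -180 None
10 0 None
20 -180 [ 0.86  0.12 -0.5 ] [ 1.53  1.02 -1.19  2.27  3.06  0.36 -0.39] d 2.87 0.56 marg 0.15 0.06
20 0 [ 0.86  0.12 -0.5 ] [ 1.15  0.68 -0.63  2.28  3.89  0.59  1.69] d 3.7 0.45 marg 0.17 0.09
```

Run:
```python
from h import *
from scipy.spatial.transform import Rotation as Ro
movep([.52,-.245,.25],R0); command_gripper(.03,40)
q0=sense()["joint_pos"];print(sense()["time_s"],q0.round(2))
lo=np.array([-2.59,-.33,-1.39,.1,-1.04,.21,-2.66]);hi=np.array([2.59,1.99,1.29,2.45,4.18,1.99,2.66])
for tilt in(0,-10,-15,-20,-25,-30):
  for phi in (0,180):
    R=Ro.from_rotvec(np.deg2rad(phi)*D).as_matrix()@RP
    R=Ro.from_rotvec(np.deg2rad(tilt)*yt).as_matrix()@R
    z=R[:,2]; g=at(.124)
    A=inverse_kinematics(g+.036*z,R);B=inverse_kinematics(g-.05*z,R)
    if A is None or B is None: print(tilt,phi,None);continue
    print(tilt,phi,z.round(2),np.round(A,2),"d",abs(A-q0).max().round(2),abs(A-B).max().round(2),"marg",np.minimum(A-lo,hi-A).min().round(2),np.minimum(B-lo,hi-B).min().round(2))
    # placing: pin vertical, yaw options
    ok=[]
    for yaw in range(-180,180,30):
        # pin (world up) in the tool frame is fixed: R.T@D
        R1=Ro.align_vectors([[0,0,1]],[D])[0].as_matrix()@R
        R2=Ro.from_euler('z',yaw,degrees=True).as_matrix()@R1
        gp=np.array([.572,.084,.160])
        js=[inverse_kinematics(gp+np.array([0,0,h])+.036*R2[:,2],R2) for h in(0,.10)]
        if all(j is not None for j in js): ok.append((yaw,min(np.minimum(j-lo,hi-j).min().round(2) for j in js),abs(js[0]-js[1]).max().round(2),abs(js[1]-A).max().round(1)))
    print("   place",ok)
w,d=camera("wrist");s=sense();W=cloud("wrist",d,(s["position"],s["tcp_rot"]));Q=((W-s["position"])@s["tcp_rot"])
for c in range(270,390,8):
    col=Q[250:345,c]; col=col[(d[250:345,c]>0)&(d[250:345,c]<.2)]
    if len(col): print(c,col[col[:,2].argmax()].round(4))
```

```text
13.7667 [ 0.68  0.31 -0.4   1.72  0.13  1.14 -1.32]
0 0 [ 0.64  0.09 -0.77] [ 1.4   0.8  -1.15  2.16  1.65  0.26 -2.39] d 1.52 0.59 marg 0.05 0.06
   place [(-180, np.float64(0.21), np.float64(0.19), np.float64(3.4)), (-150, np.float64(0.21), np.float64(0.19), np.float64(3.9)), (-120, np.float64(0.21), np.float64(0.19), np.float64(4.4)), (-90, np.float64(0.09), np.float64(5.13), np.float64(5.0)), (-60, np.float64(0.07), np.float64(0.2), np.float64(1.9)), (-30, np.float64(0.26), np.float64(0.2), np.float64(1.5)), (0, np.float64(0.61), np.float64(0.19), np.float64(1.4)), (30, np.float64(0.61), np.float64(0.19), np.float64(1.4)), (60, np.float64(0.61), np.float64(0.19), np.float64(1.5)), (90, np.float64(0.57), np.float64(0.18), np.float64(2.0)), (120, np.float64(0.49), np.float64(0.17), np.float64(2.5)), (150, np.float64(0.39), np.float64(0.16), np.float64(3.0))]
0 180 [ 0.64  0.09 -0.77] [ 1.4   0.8  -1.15  2.16  1.65  0.26  0.76] d 2.08 0.59 marg 0.05 0.06
   place [(-180, np.float64(0.61), np.float64(0.19), np.float64(2.6)), (-150, np.float64(0.61), np.float64(0.19), np.float64(2.1))
[... 8305 characters left out ...]
t64(0.53), np.float64(0.18), np.float64(1.3)), (-60, np.float64(0.45), np.float64(0.16), np.float64(1.0)), (-30, np.float64(0.37), np.float64(0.15), np.float64(0.7)), (0, np.float64(0.17), np.float64(0.13), np.float64(0.9)), (30, np.float64(0.11), np.float64(0.13), np.float64(1.0)), (60, np.float64(0.17), np.float64(0.14), np.float64(0.9)), (90, np.float64(0.21), np.float64(0.16), np.float64(0.9)), (120, np.float64(0.01), np.float64(5.3), np.float64(1.3)), (150, np.float64(0.05), np.float64(0.27), np.float64(3.9))]
270 [ 0.011  -0.0205 -0.0147]
278 [ 0.0112 -0.0175 -0.0151]
286 [ 0.0086 -0.0148 -0.0122]
366 [ 0.0109  0.0154 -0.0145]
374 [ 0.0114  0.0182 -0.0156]
382 [ 0.0112  0.0213 -0.0152]
```

Open tips are at −15 mm as well. I'll grasp with the tool 20° from the pin axis (good joint margins), lift vertically, and measure the pin in the hand.

```bash
cat >> h.py <<'E'
from scipy.spatial.transform import Rotation as Ro
RG=Ro.from_rotvec(np.deg2rad(-20)*yt).as_matrix()@RP
OFF=.035   # TCP ahead of the true grasp point, along tool z
E
python3 - <<'E'
from h import *
g=at(.124);z=RG[:,2]
movep(g-.045*z,RG)
hit=move_l(g+OFF*z,feed=.06,until_force=6);s=sense();print(hit,s["position"]-g-OFF*z,s["wrist_force"])
if not hit:
    command_gripper(0.0,60);s=sense();print(s["finger_gap"],s["gripper_force"],s["wrist_force"])
    if s["finger_gap"]>.006:
        move_l(g+OFF*z+[0,0,.15],feed=.1);s=sense();print(s["finger_gap"],s["wrist_force"],s["time_s"])
        p,d=camera("wrist");np.savez("g1.npz",p=p,d=d,pos=s["position"],R=s["tcp_rot"]);cv2.imwrite("pics/g1.png",p[:,:,::-1])
        p,d=camera("scene");np.savez("g1s.npz",p=p,d=d)
E
```

```text
False [ 0.00012377 -0.00024374  0.00044342] [0.38632341 0.71067839 0.47725695]
0.008514784350146153 58.36622893810272 [-0.0485581  -0.06363496  0.82447119]
0.008160650994253968 [ 0.03518871 -0.00757989 -0.37336125] 17.9083
```

View pics/g1.png

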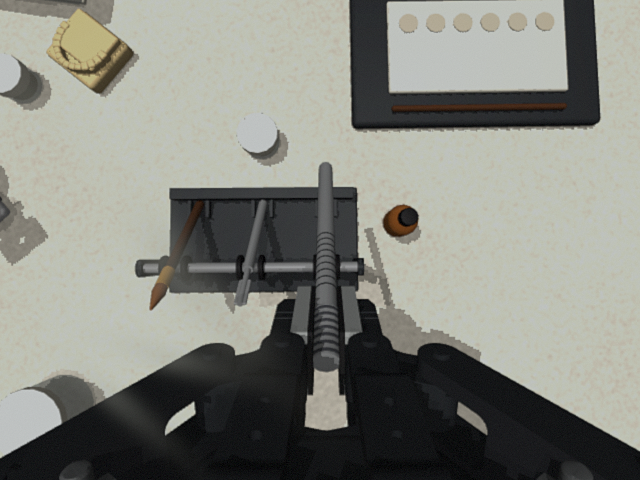

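g1: pin held, foot at (325,165), head end (326,365), other instruments in place. Fitting the pin axis in the tool frame from depth.

Run:
```python
from h import *
for n,cam in(("g1.npz","wrist"),("g1s.npz","scene")):
    a=np.load(n); r=np.load("g1.npz");T=(r["pos"],r["R"]);W=cloud(cam,a["d"],T);Q=(W-T[0])@T[1]
    m=(a["d"]>0)&(abs(Q[...,1])<.007)&(Q[...,2]>-.012)&(Q[...,2]<.10)&(abs(Q[...,0])<.08)
    q=Q[m];print(cam,len(q))
    A=np.c_[q[:,2],np.ones(len(q))]
    for _ in range(4):
        cx=np.linalg.lstsq(A,q[:,0],rcond=None)[0];cy=np.linalg.lstsq(A,q[:,1],rcond=None)[0]
        k=abs(q[:,0]-A@cx)<.006;q,A=q[k],A[k]
    print("x=",cx.round(4),"deg",np.degrees(np.arctan(cx[0])),"y=",cy.round(4),"z range",np.percentile(q[:,2],[0,.5,99.5,100]).round(4))
    if cam=="wrist":
        for v in range(160,375,12):
            row=Q[v]; k=(a["d"][v]>0)&(abs(row[:,1])<.008)&(a["d"][v]<.30); 
            if k.any(): print(v,row[k].mean(0).round(4),np.ptp(row[k][:,1]).round(4))
print(np.degrees(np.arccos((RG.T@D)[2])),RG.T@D)
```

```text
wrist 2007
x= [0.3632 0.0162] deg 19.96321812591669 y= [-0.0048  0.0002] z range [-0.012  -0.0118  0.0802  0.0828]
172 [ 0.042  -0.0003  0.0714] 0.0074
184 [0.0374 0.     0.0586] 0.0076
196 [0.0332 0.     0.0466] 0.0072
208 [0.0294 0.0003 0.0361] 0.0073
220 [0.0259 0.0001 0.0266] 0.0075
232 [ 0.0228 -0.      0.0175] 0.0072
244 [0.0198 0.0001 0.0095] 0.0078
256 [0.017  0.0001 0.002 ] 0.0075
268 [ 0.0145  0.0003 -0.005 ] 0.0076
280 [ 0.0122  0.0003 -0.0116] 0.0073
292 [ 0.0103 -0.0001 -0.0183] 0.0156
304 [ 0.0096 -0.     -0.0266] 0.0159
316 [ 0.0089 -0.     -0.0339] 0.0156
328 [ 0.008   0.0001 -0.0402] 0.0155
340 [ 0.0069 -0.0001 -0.0454] 0.0157
352 [ 0.0055  0.     -0.0496] 0.0156
364 [ 0.0027 -0.0001 -0.0515] 0.0156
scene 353
x= [0.3598 0.0168] deg 19.78963711491197 y= [-0.0039  0.001 ] z range [-0.0119 -0.0118  0.0809  0.0816]
159.99999999999997 [-3.42020143e-01 -1.13872332e-17 -9.39692621e-01]
```

Grasp is as planned: 20.0° in the tool, foot at tool (42, 0, 81.5) mm. Now carry the pin upright above the hole and look.

```bash
cat >> h.py <<'E'
FT=np.array([.0424,-.0002,.0815])
R2=Ro.from_euler('z',90,degrees=True).as_matrix()@Ro.align_vectors([[0,0,1]],[D])[0].as_matrix()@RG
def foot(F): return np.asarray(F,float)-R2@FT
E
python3 - <<'E'
from h import *
print(R2.round(2))
q=[inverse_kinematics(foot([.572,.084,z]),R2) for z in(.2,.036)];print(q)
movep(foot([.572,.084,.2]),R2);move_l(foot([.572,.084,.142]),feed=.08);sleep(.3)
s=sense();p,d=camera("wrist");np.savez("i1.npz",p=p,d=d,pos=s["position"],R=s["tcp_rot"]);cv2.imwrite("pics/i1.png",p[:,:,::-1])
print(s["time_s"],s["position"]+s["tcp_rot"]@FT,s["wrist_force"],s["finger_gap"])
E
```

```text
[[-0.13  0.99  0.05]
 [ 0.93  0.14 -0.34]
 [-0.34  0.   -0.94]]
[array([ 0.18907671,  0.3782461 , -0.75634586,  1.65126401,  0.58433529,
        1.39948974, -0.57134124]), array([ 0.11565448,  0.53923188, -0.67358552,  1.82880165,  0.72803074,
        1.143187  , -0.77291484])]
20.4667 [0.57221452 0.08407892 0.1423754 ] [-0.50460437  0.31937178 -1.80715324] 0.008278809154665518
```

View pics/i1.png

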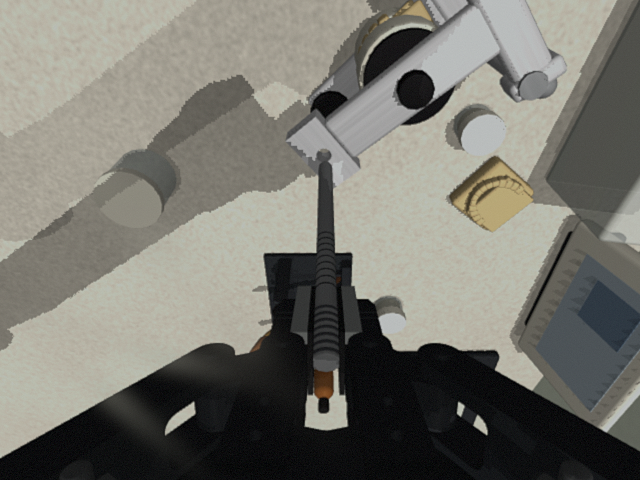

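i1: foot at (325,165) stands just over the hole at (323,155). Now I'll feel for it: light probing in a hex pattern round the estimate.

Run:
```python
from h import *
c=np.array([.572,.084]);pts=[(0,0)]
p=1.1
hx=[(p*(i+j/2),p*j*.866) for i in range(-4,5) for j in range(-4,5)]
hx=sorted([q for q in hx if np.hypot(*q)<3.6],key=lambda q:(round(np.hypot(*q),1),np.arctan2(q[1],q[0])))
zs=None;t0=sense()["time_s"]
def fz():
    s=sense();return (s["position"]+s["tcp_rot"]@FT),s["wrist_force"]
z0=.130
for q in hx:
    a=c+np.array(q)/1000
    move_l(foot([*a,z0]),feed=.05)
    hit=move_l(foot([*a,.117]),feed=.03,until_force=2.5)
    F,w=fz();print(np.round(q,1),hit,F.round(4),w.round(1))
    if not hit or (zs is not None and F[2]<zs-.003): print("IN");break
    zs=F[2] if zs is None else max(zs,F[2]); z0=zs+.0015
    if sense()["time_s"]-t0>14: break
    move_l(foot([*a,z0]),feed=.05)
print(sense()["time_s"],sense()["finger_gap"])
```

```text
[0. 0.] True [0.5722 0.0837 0.123 ] [-0.5 -0.5  2.7]
[-0.6 -1. ] False [0.5712 0.0829 0.1166] [-0.4 -0.3 -0.6]
IN
22.1333 0.008456151842588387
```

In the hole at the second probe. Lower in stages, relieving any side force.

Run:
```python
from h import *
a=np.array([.57145,.08305]);z=.117
for k in range(14):
    zt=max(z-.015,.030)
    hit=move_l(foot([*a,zt]),feed=.03,until_force=4)
    s=sense();F=s["position"]+s["tcp_rot"]@FT;w=s["wrist_force"];print(hit,F.round(4),w.round(1),s["time_s"].__round__(1))
    z=F[2]
    if z<.040 and hit or z<.031: break
    f=w[:2]
    if np.hypot(*f)>1: a=a+np.clip(f*.0002,-.0005,.0005); move_l(foot([*a,z]),feed=.02)
print(sense()["finger_gap"])
```

```text
False [0.5715 0.083  0.102 ] [ 0.5 -0.5 -1. ] 22.8
False [0.5715 0.0831 0.0869] [ 0.  -0.6 -0.5] 23.4
False [0.5715 0.0831 0.0718] [1.4 0.6 0.2] 24.1
False [0.5717 0.0832 0.0568] [ 0.4 -0.6 -0.5] 25.0
False [0.5717 0.0832 0.0417] [ 0.2 -0.1 -1.1] 25.6
True [0.572  0.083  0.0375] [-0.9  0.8  4.7] 25.9
0.008055850847413287
```

Run:
```python
from h import *
s=sense();P=s["position"];move_l(P+[0,0,.0006],feed=.02)
s=sense();print(s["wrist_force"])
P=s["position"];z=s["tcp_rot"][:,2]
command_gripper(.035);move_l(P-.10*z,feed=.12);move_l(P-.10*z+[0,0,.04])
movep([.50,.0,.24],R0);sleep(.2)
s=sense();p,d=camera("wrist");T=(s["position"],s["tcp_rot"]);W=cloud("wrist",d,T)
m=(d>0)&(np.hypot(W[...,0]-.572,W[...,1]-.083)<.02)&(W[...,2]>.13);q=W[m];print("head top",np.sort(q[:,2])[-12:].round(4),q[q[:,2]>q[:,2].max()-.004].mean(0))
b=(d>0)&(np.hypot(W[...,0]-.572,W[...,1]-.083)<.02)&(abs(W[...,2]-.124)<.006);print("boss z",np.median(W[b][:,2]),b.sum())
for n in("scene","top"):
    p2,d2=camera(n);V=cloud(n,d2);m=(d2>0)&(np.hypot(V[...,0]-.572,V[...,1]-.083)<.015)&(V[...,2]>.13)&(V[...,2]<.2);print(n,np.sort(V[m][:,2])[-6:].round(4))
    if n=="scene": sc=p2
out=np.zeros((600,800,3),np.uint8);out[:,:500]=cv2.resize(sc[180:330,365:490],(500,600),interpolation=2)
out[:300,500:]=cv2.resize(sc[200:380,150:330],(300,300));out[300:,500:]=cv2.resize(p[0:300,60:360],(300,300))
cv2.imwrite("pics/f1.png",out[:,:,::-1]);print(s["time_s"],s["wrist_force"])
```

```text
[ 0.09744228 -0.2352661  -1.00763259]
head top [0.1715 0.1715 0.1715 0.1715 0.1716 0.1716 0.1717 0.1717 0.1718 0.1718
 0.1719 0.172 ] [0.57142684 0.08327513 0.17003601]
boss z 0.12394680990336199 2250
scene [0.1714 0.1714 0.1722 0.1723 0.173  0.173 ]
top []
29.175 [ 1.05772318  0.03719687 -0.20835992]
```

View pics/f1.png

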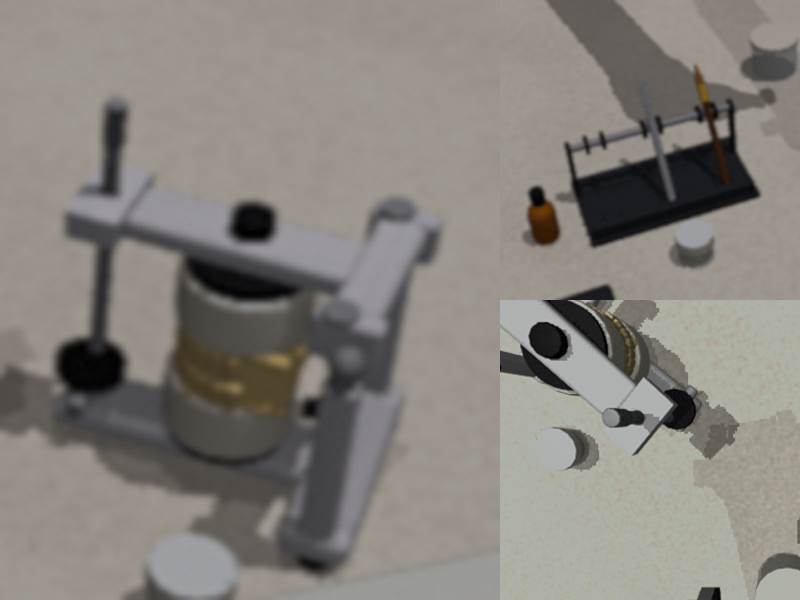

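f1: pin stands upright through the boss with its foot on the black table, bow closed, spatula and brush still in the rest. The head reads about 171.5 mm against the expected 171; I'll confirm it's seated with a light touch on the head.

Run:
```python
from h import *
command_gripper(0.0)
movep([.572,.083,.20],R0)
hit=move_l([.572,.083,.145],feed=.03,until_force=5);s=sense();print(hit,s["position"],s["wrist_force"],"head top ~",s["position"][2]+.0162)
move_l([.572,.083,.22]);movep([.50,-.05,.28],R0);sleep(.3)
s=sense();p,d=camera("wrist");T=(s["position"],s["tcp_rot"]);W=cloud("wrist",d,T)
m=(d>0)&(np.hypot(W[...,0]-.572,W[...,1]-.083)<.02)&(W[...,2]>.15);print(np.percentile(W[m][:,2],[50,95]) if m.any() else None,s["time_s"],s["wrist_force"])
```

```text
True [0.57264912 0.0833152  0.15993578] [-0.41802361 -0.07860573  3.51126433] head top ~ 0.1761357805291043
[0.16837881 0.17115239] 33.1 [-0.25891791  0.02814128 -0.49757743]
```

The touch suggests the head may stand a few mm high. I'll check the foot's height above the table directly.

Run:
```python
from h import *
def proj(n,X):
    c=camera_params(n);x=c["K"]@(c["rotation"].T@(np.array(X)-c["position"]));return (x[:2]/x[2]).round(1)
p,d=camera("scene");V=cloud("scene",d)
for z in(.034,.036,.038,.040,.044,.112,.126,.171): print(z,proj("scene",[.5718,.0833,z]))
print("disc centre",proj("scene",[.5786,.0798,.036]))
g=cv2.cvtColor(p,cv2.COLOR_RGB2GRAY);print(g[255:285,376:404:1])
for r in range(240,275,2):
    k=[(u,V[r,u].round(4).tolist()) for u in(389,390)];print(r,k)
hs=(np.hypot(V[...,0]-.5786,V[...,1]-.0798)<.019)&(V[...,2]>.03)&(V[...,2]<.042);print("table z scene",np.median(V[hs][:,2]))
b=(np.hypot(V[...,0]-.5718,V[...,1]-.0833)<.02)&(V[...,2]>.118)&(V[...,2]<.134);print("boss z scene",np.percentile(V[b][:,2],[25,50,75]))
```

```text
0.034 [388.6 267.8]
0.036 [388.6 266.9]
0.038 [388.7 266.1]
0.04 [388.8 265.3]
0.044 [388.9 263.6]
0.112 [391.4 233.7]
0.126 [391.9 227.2]
0.171 [393.7 205.5]
disc centre [388.1 269.5]
[[143 142 142 143 142 143 144 144 144 144 141 122  87  54  44  65 105 132
  143 143 144 145 145 146 144 142 143 143]
 [143 143 143 142 143 142 144 144 147 148 141 119  83  50  45  71 111 136
  143 143 143 144 145 143 143 142 143 144]
 [144 144 144 144 143 143 145 146 149 150 144 119  80  50  45  75 116 139
  144 144 144 144 143 142 141 141 143 145]
 [143 143 144 144 143 144 146 147 148 150 143 117  78  48  47  77 118 140
  144 145 144 144 144 143 142 142 142 143]
 [143 144 143 142 143 143 144 146 149 148 140 112  73  47  48  80 120 142
  145 145 144 144 144 144 144 143 142 142]
 [144 144 143 142 142 142 144 146 147 148 139 110  69  47  50  82 122 142
  144 144 144 143 145 145 145 143 143 142]
 [145 144 144 143 143 142 143 145 147 147 139 109  68  46  51  84 122 142
  144 142 142 142 143 145 145 145 144 144]
 [144 144 143 144 145 144 144 145 146 146 137 105  65  45  55  88 124 142
  144 143 142 141 142 
[... 3248 characters left out ...]
 0.0811, 0.0603]), (390, [0.5741, 0.0836, 0.0588])]
260 [(389, [0.5716, 0.083, 0.0523]), (390, [0.5758, 0.0832, 0.0556])]
262 [(389, [0.5751, 0.0818, 0.0507]), (390, [0.5753, 0.0837, 0.0504])]
264 [(389, [0.5745, 0.0824, 0.0453]), (390, [0.5758, 0.0838, 0.0461])]
266 [(389, [0.5714, 0.0841, 0.0378]), (390, [0.5769, 0.0836, 0.0422])]
268 [(389, [0.5744, 0.0831, 0.0355]), (390, [0.5751, 0.0848, 0.0358])]
270 [(389, [0.5808, 0.0807, 0.0365]), (390, [0.5816, 0.0823, 0.0367])]
272 [(389, [0.5847, 0.0793, 0.0351]), (390, [0.5855, 0.0809, 0.0355])]
274 [(389, [0.5897, 0.0775, 0.0349]), (390, [0.5926, 0.0782, 0.0371])]
table z scene 0.03599146630153499
boss z scene [0.12418205 0.12502196 0.12577148]
```

The pin's image ends at row 268, where the projection puts a foot standing on the 36 mm table (near edge 268.4). Depth along the pin also runs down to 36 mm, and the bow is level. It's seated, so I'm handing in.

```bash
python3 -c "
from rig import *
print(finish_job())"
```

```text
the job is handed in; nothing more can be done
None
```

I closed the bow onto the casts, put the incisal pin through its hole with its foot on the guide table, let it go and handed the job in at about 33 s of the 72 s allowed.

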